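# Lock a wood blank in the clamping board with the T-handled key

### The job

The wood blank lies loose in the clamping board and has to be locked there for drilling. With the larger of the two T-handled keys, feel its square end gently into the socket of the eccentric clamp until the collar drops right down onto the boss, then turn it clockwise until the blank is firmly held against the fence, without ramming the socket or crushing the wood. Then draw the key out and stand it back in its empty hole in the wooden stand, fully down.

Things in the scene. Friction and masses are not known exactly. Their poses are not given: they have to be found in the camera images.
- board: Clamping board, screwed to the bench: plywood 150 (x) by 190 (y) by 18 mm thick, origin at the centre of its underside, z up. It carries the fence at the +x side, a steel end stop (30 by 16 by 20 mm) near the -y end and the eccentric clamp at the -x side. More than 40 N of push by the key before its tip has entered the socket burrs the clamp.
- clamp_pivot (a point): Foot of the clamp's vertical pivot, on the board's top. The clamp is a dark steel disc 30 mm across, 14 mm high, 5 mm off centre, under a round boss 28 mm across whose top is 52 mm above the bench. Clockwise (from above) it pushes the wood to the fence and stays by friction. It grips after 0.3 to 1.4 rad; 0.06 N m turns it before that; 0.3 to 0.4 N m is firm; over 70 N crushes the wood.
- socket (a point): Centre of the mouth of the clamp's square socket (13.5 mm wide, 20 mm deep), on the pivot axis at the top of the boss. The axes are the board's: it does not turn with the clamp. The angle at which the square stands is different each time and is not reported; feel for it by turning the lightly pressed key.
- fence: Aluminium bar, 20 by 150 by 24 mm, on the board along the board's y. Origin on the board's top at the middle of its inner face; x points away from the wood, y along the fence. Only the clamped wood presses on it.
- offcut: Plain wooden blank, 45 (x) by 110 (y) by 35 mm high, lying on the board between fence and clamp, at first 0.5 to 1.5 mm off the fence. Origin at the centre of its underside; tight against the fence its origin lies 22.5 mm before the fence's face.
- key_large: The larger T-handled steel key, upright in a hole of the stand. Origin at the centre of the end face of its square tip, z up the stem, x along the crossbar. From the end: tip 18 mm long, collar 24 mm across from 18 to 24 mm, stem 12 mm thick to 60 mm, crossbar 80 (x) by 14 (y) by 18 mm from 60 to 78 mm. 130 to 210 g. Grip the crossbar at its middle, across its 14 mm.
- key_large_tip (a point): Centre of the end face of the large key's square tip (same as key_large). The tip is 12 mm square, sides parallel to the key's x and y; its last 3 mm taper to 9.2 mm. Fully home in the socket or in the stand, the collar rests on the rim and this point is 18 mm below it.
- key_small: The smaller T-handled key of the same pattern, in the other hole of the stand: square tip 8 mm wide and 14 mm long, collar 21 mm across, stem 9 mm thick, crossbar 56 by 10 by 14 mm from 56 to 70 mm; same origin and axes. It does not fit this clamp and stays where it is.
- stand: Wooden key stand, 64 (x) by 130 (y) by 42 mm high, heavy and fixed to the bench, origin at the centre of its underside. Two upright round holes, 20 mm across and 30 mm deep, 70 mm apart along y. Which key is in which hole varies.
- hole_left (a point): Centre of the mouth of the stand's hole at +35 mm along the stand's y, at its top.
- hole_right (a point): Centre of the mouth of the stand's hole at -35 mm along the stand's y, at its top.
- tape_measure: Tape measure, 34 by 70 by 62 mm, standing in front of the board; leave alone.
- screw_jar: Glass jar of screws, 58 mm across, 75 mm high, standing behind the board; leave alone.

How it is judged (in metres and radians):
On the way, in this order (a step that is already met when the one before it is completed fails the run):
1. the large key's square tip is fully home in the clamp's socket, its end face at least 15 mm below the mouth, the key upright (z of key_large_tip in the frame of socket below -0.015 m and horizontal distance between key_large_tip and socket below 0.003 m and angle between key_large's own z axis and vertical below 0.1 rad), for 0.2 s.
2. with the key still home in the socket the blank is clamped against the fence with more than 8 N (all of step 1 and x of offcut in the frame of fence above -0.024 m and angle between the y axis of offcut and the y axis of fence, either way round below 0.03 rad and height (world z) of offcut below 0.022 m and angle between offcut's own z axis and vertical below 0.06 rad and contact force between fence and offcut above 8 N), for 0.2 s.
At the end, for the whole second after the job is handed in: The blank stays clamped: flush against the fence (within 1.5 mm, 0.03 rad) and pressed on it with more than 6 N; the large key stands upright (within 0.12 rad) and at rest in a hole of the stand, within 6 mm of its centre and its end face at least 15 mm below the mouth (x of offcut in the frame of fence above -0.024 m and angle between the y axis of offcut and the y axis of fence, either way round below 0.03 rad and height (world z) of offcut below 0.022 m and angle between offcut's own z axis and vertical below 0.06 rad and contact force between fence and offcut above 6 N and ((horizontal distance between key_large_tip and hole_left below 0.006 m and z of key_large_tip in the frame of hole_left below -0.015 m) or (horizontal distance between key_large_tip and hole_right below 0.006 m and z of key_large_tip in the frame of hole_right below -0.015 m)) and angle between key_large's own z axis and vertical below 0.12 rad and linear speed of each of key_large, offcut below 0.02 m/s); the robot touches nothing.
It fails at once if the key is rammed: pressed on the clamp with more than 40 N while its tip is not yet 5 mm inside the socket (contact force between key_large and board above 40 N and z of key_large_tip in the frame of socket above -0.005 m).
It fails at once if the wood is crushed: more than 70 N on the fence (contact force between fence and offcut above 70 N).
It fails at once if the small key is taken out or moved more than 15 mm (distance of key_small from where it was at the start of the episode above 0.015 m).
It fails at once if the tape measure is moved more than 30 mm (distance of tape_measure from where it was at the start of the episode above 0.03 m).
It fails at once if the screw jar is moved more than 30 mm or tipped (distance of screw_jar from where it was at the start of the episode above 0.03 m or angle between screw_jar's own z axis and vertical above 0.3 rad).
It also fails if it takes over 72 s, if anything falls off the work surface, if the arm or the gripper's body presses on something with over 40 N, if the wrist force passes 120 N, or if a joint passes its speed limit or range.

### The arm

A 6-joint arm with a two-finger parallel gripper is mounted at the origin on a cart in front of the work surface, level with it; the furniture and walls round the work are solid. World frame = base frame: x ahead of the robot, y to its left, z up, the work surface at z = 0. Lengths are in mm, angles in rad, forces in N, time in s.
With the tool pointing down it reaches from about 400 to 925 mm from the base axis. Payload 12.5 kg.
Tool frame: the origin (TCP) lies between the finger pads; the fingertips stand 11 mm ahead of it and the grasp point (between the pads) lies 8 mm behind it (env.tip_extent is the distance from the TCP to the fingertips, in mm); x points along the fingers, z is the direction in which the jaws open and shut, and the axes are right-handed (so a half turn about x gives the same grasp; the last joint's range is limited). The gripper opens to 95 mm and grips with 3 to 60 N. Pads are 20 mm wide; open, the fingers measure 119 mm over their backs; the gripper's body (75 mm by 180 mm) begins 59 mm behind the grasp point.
Start: joints at [1.024, 0.491, 1.559, -0, 1.092, -0.106], TCP at [266.652, 565.283, 200.161] pointing down, gripper open.
Joint ranges: [-3.1, 3.1], [-0.84, 2.19], [0.05, 2.79], [-1.13, 4.28], [0.06, 2.93], [-2.69, 2.69]. Speed limits (rad/s): [2.22, 2.22, 2.79, 3.14, 3.14, 3.14].

### API

Orientations are given as [roll, pitch, yaw] about the fixed x, y, z axes, in that order (R = Rz(yaw) Ry(pitch) Rx(roll)).
In Python, from cell import status, imaging, env gives the robot as it stands. The module is installed in compiled form; this text tells all that it offers.
- The arm moves only by the tool apply_moves, never from a script. Its argument "increments" is a list of rows, each a list of 5 numbers: the closure, from 0 (fully open) to 1 (shut), then the shift along the tool's x, y, z in mm, then the turn about the tool's x in degrees. A call has 1 to 10 rows; each row shifts and turns the commanded pose from where the row before left it, along the tool's axes as they then stand; what a row does not reach is not made up. A row lasts 1/10 s, in which the tool goes at most 50 mm and 8.59 degrees, less where a joint would pass 70% of its speed; a pose out of reach is approached as far as the arm can. A call with a gripper value outside its range is refused whole. The fingers move at their own pace and stop on an object; the grip force is fixed at half the most. Time passes only in rows, so rows that do not move let the fingers close. It gives the time, the measured TCP pose, the force and the opening at its end, in the units of the state.
- status.state(): the state, without advancing time (a new reading comes with each control period).
- imaging.read_camera(name): name is "scene" or "top"; returns a dict with "pixels" (400x640x3 uint8, red, green, blue), "fovy" (degrees; the focal length in pixels is half the picture's height over the tangent of half this angle, whatever the lens; pixels are square), "cx", "cy" (the principal point, pixels), "R" (3x3) and "t" (3): a world point X has camera coordinates R X + t. Camera axes: x right, y down, z forward; pixel columns grow to the right and rows downward; lengths in mm; the calibration is good to about 2 mm. A picture is of the moment at which its call begins. There is no depth.
- env.job_done(): hands the job in, once; it reports no verdict.
The state is a dict: "t": time; "joints": joint angles; "qvel": joint speeds; "tau": joint torques, N m; "eef_pos": TCP position; "tcp_rot": TCP orientation; "ft_force": force on the tool from outside, world axes, zero at the start; "moment": the same for the moment, N m; "opening": opening from 0.0 (shut) to 1.0 (fully open).
Only numpy, scipy, OpenCV 4.12 (cv2) and the standard library are available. Lean on these libraries where they do the work, as an engineer would, in place of code of your own. Each camera call takes 0.05 s, during which the arm holds its last target. There are 200 camera calls.

## Working session

There is one attempt and no reset: what is moved stays moved. The work goes in short steps, Python scripts to look and compute and a tool call to move; the robot and the scene stay as the last step left them, time stands still between calls to the robot, and variables do not carry over. Pictures are saved under pics/ and viewed, about 8 in all and at most 12, crops included, and the job is handed in when it is done.

Besides the shell and the picture viewer there is one more tool, called after ">>>" as a command line: name --pt "numbers of a row" for each row, then --argument value for the rest. apply_moves: Moves the arm, as the interface text tells. Its arguments: {"type":"object","properties":{"increments":{"type":"array"}},"required":["increments"]}

```bash
mkdir -p pics; cat > h.py <<'E'
import numpy as np, cv2
from cell import status, imaging, env
def snap(name, fn=None):
    c=imaging.read_camera(name)
    im=cv2.cvtColor(c["pixels"],cv2.COLOR_RGB2BGR)
    if fn: cv2.imwrite("pics/"+fn,im)
    return c,im
def F(c): return c["pixels"].shape[0]/2/np.tan(np.radians(c["fovy"])/2)
def ray(c,u,v):
    f=F(c); R=np.array(c["R"]);t=np.array(c["t"])
    d=R.T@np.array([(u-c["cx"])/f,(v-c["cy"])/f,1]); return -R.T@t,d
def onz(c,u,v,z):
    o,d=ray(c,u,v); return o+d*(z-o[2])/d[2]
def proj(c,X):
    p=np.array(c["R"])@np.array(X)+np.array(c["t"]); f=F(c)
    return c["cx"]+f*p[0]/p[2], c["cy"]+f*p[1]/p[2]
E
python3 - <<'E'
from h import *
for n in("scene","top"):
    c,im=snap(n,n+"0.png"); print(n,c["fovy"],c["cx"],c["cy"],np.round(ray(c,320,200),3))
s=status.state(); print(s)
E
```

```text
scene 51.4361583628914 322.9107721898159 202.75675099612022 [[ 3.73410e+02  6.56222e+02  5.82917e+02]
 [ 2.53000e-01 -7.96000e-01 -5.49000e-01]]
top 48.964444441314456 314.32373405579915 187.47989119037288 [[ 5.35284e+02 -1.13230e+02  9.96471e+02]
 [ 4.80000e-02 -2.60000e-02 -9.99000e-01]]
{'t': 0.1, 'joints': array([ 1.02436753e+00,  4.91572183e-01,  1.55938164e+00, -3.18286669e-05,
        1.09170195e+00, -1.05599438e-01]), 'qvel': array([-0.0013122 , -0.00063804, -0.00198925, -0.00057183,  0.0002769 ,
        0.00013335]), 'tau': array([ 1.58364077e-03, -6.13618040e+01, -2.58604914e+01,  6.92886813e-02,
        4.70333279e-02, -9.50615595e-05]), 'eef_pos': array([266.5490125 , 565.06030413, 199.57726325]), 'tcp_rot': array([ 3.06254053,  1.56973283, -2.09066312]), 'ft_force': array([ 0.24378062, -0.52838468,  0.82856497]), 'moment': array([-0.02476313, -0.04639155,  0.05322028]), 'opening': 1.0001507261481721}
```

View pics/top0.png

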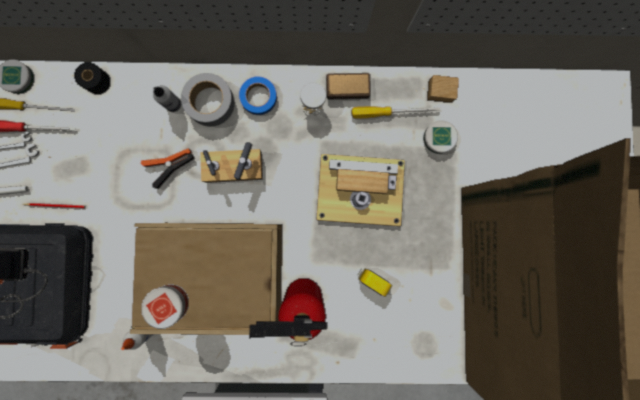

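View pics/scene0.png

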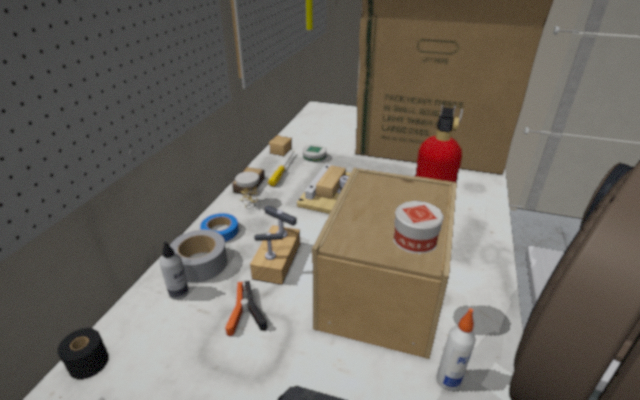

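The top view shows the stand at about (232,165) with the long-bar key at (243,160), and the board at (361,190) with the clamp boss at (362,200). A tall cardboard box stands between the robot and the work. I'll enlarge these regions.

```bash
python3 - <<'E'
from h import *
im=cv2.imread("pics/top0.png"); s=cv2.imread("pics/scene0.png")
a=cv2.resize(im[140:190,190:270],None,fx=5,fy=5,interpolation=cv2.INTER_CUBIC)
b=cv2.resize(im[148:232,310:410],None,fx=4,fy=4,interpolation=cv2.INTER_CUBIC)[:, :400]
d=cv2.resize(s[190:290,240:340],None,fx=4,fy=4,interpolation=cv2.INTER_CUBIC)
e=np.zeros((600,800,3),np.uint8); e[:250,:400]=a; e[:336,400:800]=b
e[250:600,:400]=d[:350]
cv2.imwrite("pics/crop1.png",e)
c,_=snap("top")
for n,u,v,z in [("standc",232,165,42),("keyL",243,160,78),("keyS",211,162,70),("boss",361.5,199,52),("boxTL",135,226,200),("boxBR",280,331,200),("jar",313,95,75),("tape",376,282,62),("ext",303,310,300)]:
    print(n,np.round(onz(c,u,v,z)))
E
```

```text
standc [655.  54.  42.]
keyL [662.  25.  78.]
keyS [657.  94.  70.]
boss [ 584. -228.   52.]
boxTL [522. 197. 200.]
boxBR [340. -66. 200.]
jar [ 804. -120.   75.]
tape [ 409. -258.   62.]
ext [ 397. -107.  300.]
```

View pics/crop1.png

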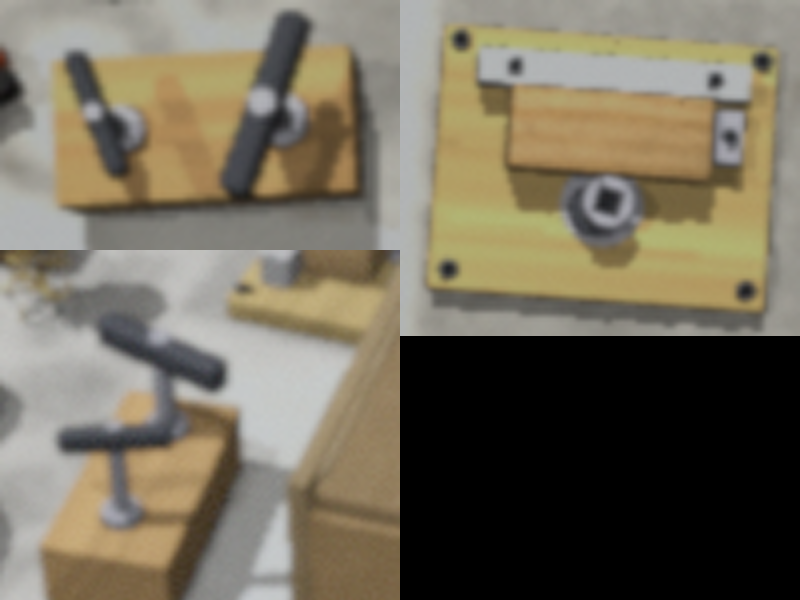

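The socket is visible as a dark square rotated about 45°, at crop pixel (608,200). The large key's bar runs diagonally in the right-hand hole. Next I measure with masks.

```bash
cat >> h.py <<'E'
def big(mask,off):
    cs,_=cv2.findContours(mask.astype(np.uint8),cv2.RETR_EXTERNAL,cv2.CHAIN_APPROX_NONE)
    k=max(cs,key=cv2.contourArea); return k.reshape(-1,2).astype(float)+off
def rect(c,pts,z):
    P=np.array([onz(c,u,v,z)[:2] for u,v in pts],np.float32)
    (x,y),(w,h),a=cv2.minAreaRect(P)
    if w<h: w,h,a=h,w,a+90
    return np.round([x,y,w,h],1),round((a+90)%180-90,1)   # angle of the long side from +x
E
python3 - <<'E'
from h import *
c,im=snap("top"); S=4
def up(r0,r1,c0,c1): return cv2.resize(im[r0:r1,c0:c1],None,fx=S,fy=S,interpolation=cv2.INTER_CUBIC)
def pts(m,r0,c0): return (big(m,0)+0.5)/S-0.5+[c0,r0]
a=up(140,190,225,262); g=a.max(2)
print("keyL bar",rect(c,pts(g<85,140,225),72))
a=up(140,190,195,226); print("keyS bar",rect(c,pts(a.max(2)<85,140,195),65))
a=up(140,195,190,275); hsv=cv2.cvtColor(a,cv2.COLOR_BGR2HSV)
m=(hsv[...,1]>75)&(hsv[...,2]>110); m=cv2.morphologyEx(m.astype(np.uint8),cv2.MORPH_CLOSE,np.ones((5,5)))
print("stand top",rect(c,pts(m,140,190),42))
a=up(145,235,305,415); hsv=cv2.cvtColor(a,cv2.COLOR_BGR2HSV)
m=(hsv[...,1]>75)&(hsv[...,2]>110);m=cv2.morphologyEx(m.astype(np.uint8),cv2.MORPH_CLOSE,np.ones((15,15)))
print("board top",rect(c,pts(m,145,305),18))
a=up(180,220,345,378); g=cv2.cvtColor(a,cv2.COLOR_BGR2GRAY); 
p=pts(g<60,180,345)
# socket: dark blobs near centre
n,l,st,ce=cv2.connectedComponentsWithStats((g<70).astype(np.uint8))
for i in range(1,n):
    if st[i,4]>40:
        q=(ce[i]+.5)/S-.5+[345,180]; pp=pts(l==i,180,345)
        print("dark",np.round(q,1),st[i,4],rect(c,pp,52), np.round(onz(c,*q,52)))
n,l,st,ce=cv2.connectedComponentsWithStats((g>150).astype(np.uint8))
for i in range(1,n):
    if st[i,4]>40: q=(ce[i]+.5)/S-.5+[345,180]; print("bright",np.round(q,1),st[i],np.round(onz(c,*q,52),1),rect(c,pts(l==i,180,345),52))
cv2.imwrite("pics/sock.png",cv2.resize(a,None,fx=4,fy=4))
E
```

```text
keyL bar (array([657.8,  26. ,  82.2,  77.3]), 1.2)
keyS bar (array([644.2,  91.3,  28.4,  13.2]), 23.5)
stand top (array([654. ,  77.1,  91.7,  64.4]), -86.4)
board top (array([ 606.9, -229.5,  189.2,  149.1]), 86.6)
dark [350.1 190.8] 67 (array([ 601.4, -204.2,   19.5,    1.3]), 87.4) [ 601. -203.   52.]
dark [361.5 197.8] 343 (array([ 586.6, -227.8,   10.6,   10.1]), -17.7) [ 587. -228.   52.]
dark [356.2 203.3] 397 (array([ 576.7, -215.8,   27.2,   10.9]), 39.7) [ 575. -216.   52.]
bright [349.7 180.1] [  0   0  36   7 149] [ 624.7 -202.    52. ] (array([ 624. , -200.5,   18.9,    3.3]), -89.2)
bright [361.  180.6] [ 39   0  53  13 420] [ 623.8 -226.6   52. ] (array([ 622.8, -226.3,   28.2,    6.5]), -89.2)
bright [346.8 185. ] [  0  17  19  11 163] [ 613.8 -195.8   52. ] (array([ 613.7, -196. ,    9.7,    5.4]), -89.6)
bright [355.3 185.2] [ 30  17  27  12 256] [ 613.7 -214.3   52. ] (array([ 613.6, -214.4,   14.1,    6. ]), -89.7)
bright [363.4 193.4] [ 66  51  19  10 108] [ 596.2 -231.7   52. ] (array([ 596.2, -231.8,   10.7,    3.3]), 72.3)
bright [357.1 196.6] [47 58  8 21 87] [ 589.1 -218.2   52. ] (array([ 589.2, -218. ,   11.1,    2.9]), -11.0)
bright [366.1 199.3] [ 81  67   9  22 112] [ 583.5 -237.7   52. ] (array([ 583.8, -238.1,   12. ,    3.6]), -18.2)
bright [360.1 212.3] [   0   85  132   75 6174] [ 555.4 -224.9   52. ] (array([ 560. , -226.8,   70.7,   39.8]), -89.6)
bright [360.5 202.4] [ 53  86  24  10 124] [ 576.8 -225.6   52. ] (array([ 576.6, -225.8,   12.8,    3.4]), 73.4)
```

View pics/sock.png

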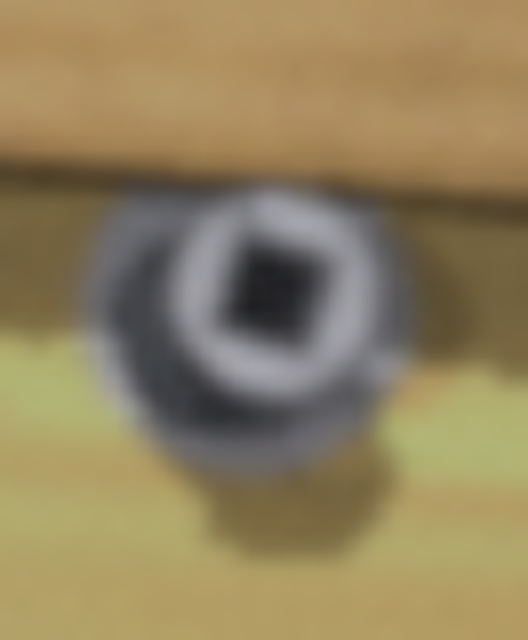

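The socket shows clearly at about (361.4,197.8), standing about -17.5° from the world axes (mod 90). Next are the key bar, with a better mask, and the box height from two views.

```bash
python3 - <<'E'
from h import *
c,im=snap("top"); cs,_=snap("scene"); S=4
def up(r0,r1,c0,c1): return cv2.resize(im[r0:r1,c0:c1],None,fx=S,fy=S,interpolation=cv2.INTER_CUBIC)
def pts(m,r0,c0): return (big(m,0)+0.5)/S-0.5+[c0,r0]
def mask(a): 
    a=a.astype(int); return (a.max(2)<110)&(a[...,2]-a[...,0]<18)
for n,r in(("keyL",(138,184,230,258)),("keyS",(145,180,198,221))):
    m=mask(up(*r)); p=pts(m,r[0],r[2]); print(n,rect(c,p,75), rect(c,p,69))
a=up(140,195,190,275).astype(int); m=((a[...,2]-a[...,0]>25)|mask(a)).astype(np.uint8)
m=cv2.morphologyEx(cv2.morphologyEx(m,cv2.MORPH_CLOSE,np.ones((9,9))),cv2.MORPH_OPEN,np.ones((61,61)))
print("stand",rect(c,pts(m,140,190),42))
print("stand corners by eye",[np.round(onz(c,190+u/5,140+v/5,42),1) for u,v in((53,65),(350,48),(358,193),(60,206))])
def tri(u,v,us,vs):
    o1,d1=ray(c,u,v);o2,d2=ray(cs,us,vs);A=np.stack([d1,-d2],1);k=np.linalg.lstsq(A,o2-o1,rcond=None)[0]
    return np.round((o1+d1*k[0]+o2+d2*k[1])/2),round(np.linalg.norm(o1+d1*k[0]-o2-d2*k[1]))
print("box",tri(135,226,315,255),tri(279,226,362,172),tri(280,331,455,182))
print("bar centre tri",tri(190+265/5,140+103/5,240+160/4,190+90/4))
print("hole ring tri",tri(190+288/5,140+118/5,240+175/4,190+178/4), np.round(onz(c,190+288/5,140+118/5,46)))
E
```

```text
keyL (array([657.4,  25. ,  85. ,  58.3]), 2.1) (array([658.2,  25.9,  85.5,  58.6]), 2.1)
keyS (array([658.1,  93. ,  55. ,  18.1]), 23.2) (array([658.9,  94.3,  55.4,  18.3]), 23.2)
stand (array([652.2,  48. , 127.3,  72. ]), -88.8)
stand corners by eye [array([680.5, 123.5,  42. ]), array([689.9,  -5.8,  42. ]), array([626.2, -10.7,  42. ]), array([618.7, 118.5,  42. ])]
box (array([523., 208., 174.]), 1) (array([519., -60., 173.]), 13) (array([335., -65., 180.]), 1)
bar centre tri (array([659.,  23.,  98.]), 2)
hole ring tri (array([657.,  20.,  41.]), 3) [658.  20.  46.]
```

```bash
python3 - <<'E'
from h import *
from scipy.spatial.transform import Rotation as Ro
c,im=snap("top"); cs,si=snap("scene")
def tri(u,v,us,vs):
    o1,d1=ray(c,u,v);o2,d2=ray(cs,us,vs);A=np.stack([d1,-d2],1);k=np.linalg.lstsq(A,o2-o1,rcond=None)[0]
    return np.round((o1+d1*k[0]+o2+d2*k[1])/2),round(np.linalg.norm(o1+d1*k[0]-o2-d2*k[1]))
print("ext head",tri(302,326,446,118),"horn", tri(258,327,458,118))
a=onz(c,190+293/5,140+15/5,98);b=onz(c,190+237/5,140+190/5,98)
print("bar ends",np.round(a),np.round(b),np.linalg.norm(a-b),np.degrees(np.arctan2(*(a-b)[[1,0]])),(a+b)/2)
s=status.state(); R=Ro.from_euler("xyz",s["tcp_rot"]).as_matrix(); print(np.round(R,3))
# rotation matrix to shift helper
for p in (np.array([659,23,300]),):print("tool shift",np.round(R.T@(p-s["eef_pos"])))
E
cat >> h.py <<'E'
from scipy.spatial.transform import Rotation as Ro
def st(): 
    s=status.state(); R=Ro.from_euler("xyz",s["tcp_rot"]).as_matrix()
    psi=np.degrees(np.arctan2(R[1,2],R[0,2])); return s,R,psi
def to(x,y,z,psi=None):
    s,R,p=st(); print("pos",np.round(s["eef_pos"],1),"psi",round(p,1),"q",np.round(s["joints"],2),"F",np.round(s["ft_force"],1),"M",np.round(s["moment"],2),"op",round(s["opening"],3),"t",s["t"])
    print("shift",np.round(R.T@(np.array([x,y,z])-s["eef_pos"]),1), "turn", None if psi is None else round(-((psi-p+180)%360-180),1))
E
```

```text
ext head (array([ 370., -106.,  288.]), 1) horn (array([362., -40., 313.]), 22)
bar ends [694.  12.  98.] [621.  33.  98.] 75.86431858094622 -16.208370486932957 [657.83971395  22.238974    98.        ]
[[-0.    -0.904  0.427]
 [-0.     0.427  0.904]
 [-1.     0.    -0.   ]]
tool shift [-100. -586. -323.]
```

>>> apply_moves --pt "0.5 -45 0 0 0" --pt "0.5 -40 -20 -10 0" --pt "0.5 -15 -40 -22 0" --pt "0.5 0 -43 -24 0" --pt "0.5 0 -43 -24 0" --pt "0.5 0 -43 -24 0" --pt "0.5 0 -43 -24 0" --pt "0.5 0 -43 -24 0" --pt "0.5 0 -43 -24 0" --pt "0.5 0 -43 -24 0"

```text
t: 1.4
eef_pos: [508.7, 228.5, 300.4]
tcp_rot: [-0.717, 1.57, 0.413]
ft_force: [1.7, 0.8, 0.3]
opening: 0.501
```

```bash
python3 -c "
from h import *
to(658,22,180,73.8)"
```

```text
pos [508.7 228.5 300.4] psi 64.7 q [ 0.3   0.31  1.58  0.    1.25 -0.83] F [1.7 0.8 0.3] M [ 0.02 -0.04  0.01] op 0.501 t 1.4
shift [ 120.4 -223.1 -123.1] turn -9.1
```

>>> apply_moves --pt "0.5 0 -43 -24 0" --pt "0.5 0 -43 -24 0" --pt "0.5 0 -43 -24 0" --pt "0.5 20 -43 -24 0" --pt "0.5 35 -30 -16 0" --pt "0.5 35 -16 -9 0" --pt "0.5 30 -5 -2 0" --pt "0.5 0 0 0 -5" --pt "0.5 0 0 0 -4" --pt "0.5 0 0 0 0"

```text
t: 2.4
eef_pos: [655.3, 26.2, 181.0]
tcp_rot: [1.607, 1.57, 2.895]
ft_force: [0.7, 0.1, 0.6]
opening: 0.5
```

```bash
python3 - <<'E'
from h import *
to(658,22,85,73.8)
c,im=snap("top"); s,si=snap("scene")
e=np.zeros((480,800,3),np.uint8)
e[:,:400]=cv2.resize(im[130:202,205:265],(400,480),interpolation=cv2.INTER_CUBIC)
e[:,400:]=cv2.resize(si[160:280,230:330],(400,480),interpolation=cv2.INTER_CUBIC)
cv2.imwrite("pics/g1.png",e)
E
```

```text
pos [655.3  26.2 181. ] psi 73.8 q [-0.06  0.55  1.5   0.    1.09 -1.35] F [0.7 0.1 0.6] M [ 0.02 -0.03 -0.04] op 0.5 t 2.4
shift [96.  -3.8 -3.3] turn -0.0
```

View pics/g1.png

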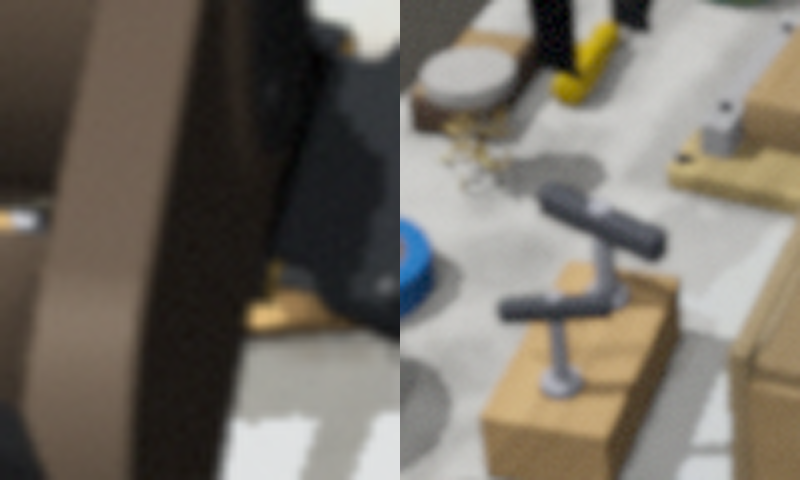

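The scene view shows both keys undisturbed and the fingers above them. The arm hides the stand from the top camera. I'll descend onto the bar and close.

>>> apply_moves --pt "0.5 10 -3.8 -3.3 0" --pt "0.5 20 0 0 0" --pt "0.5 22 0 0 0" --pt "0.5 22 0 0 0" --pt "0.5 22 0 0 0" --pt "0.5 0 0 0 0"

```text
t: 3.1
eef_pos: [656.6, 22.0, 82.1]
tcp_rot: [1.775, 1.566, 3.061]
ft_force: [0.0, 0.5, 0.1]
opening: 0.504
```

```bash
python3 - <<'E'
from h import *
to(658,22,85,73.8)
s,si=snap("scene")
cv2.imwrite("pics/g2.png",cv2.resize(si[140:290,220:370],(600,600),interpolation=cv2.INTER_CUBIC))
E
```

```text
pos [656.6  22.   82.1] psi 73.7 q [-0.07  0.66  1.58  0.    0.9  -1.35] F [0.  0.5 0.1] M [0.04 0.03 0.01] op 0.504 t 3.1
shift [-2.9 -1.4  0.4] turn -0.1
```

View pics/g2.png

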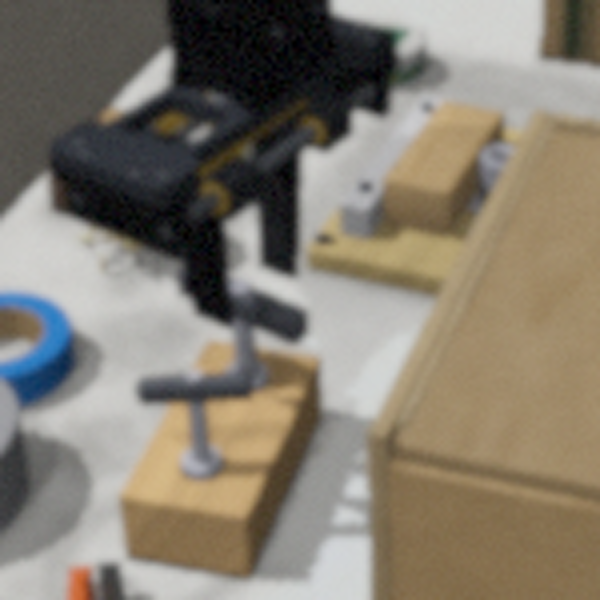

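The fingers straddle the bar on both sides at its middle, with no contact force. Closing now.

>>> apply_moves --pt "0.8 -3 0 0 0" --pt "1 0 0 0 0" --pt "1 0 0 0 0" --pt "1 0 0 0 0" --pt "1 0 0 0 0" --pt "1 0 0 0 0"

```text
t: 3.75
eef_pos: [658.0, 22.2, 88.4]
tcp_rot: [-0.842, 1.571, 0.445]
ft_force: [0.4, -0.1, -0.1]
opening: 0.052
```

```bash
python3 -c "
from h import *
to(656,22,200,72.5)"
```

```text
pos [658.   22.2  88.4] psi 73.7 q [-0.07  0.66  1.58  0.    0.91 -1.35] F [ 0.4 -0.1 -0.1] M [ 0.01  0.03 -0.03] op 0.052 t 3.75
shift [-111.6    1.9   -0.7] turn 1.2
```

```bash
python3 - <<'E'
from h import *
s,si=snap("scene")
cv2.imwrite("pics/g3.png",cv2.resize(si[140:290,220:370],(600,600),interpolation=cv2.INTER_CUBIC))
to(656,22,200,72.5)
E
```

```text
pos [658.   22.1  88.4] psi 73.7 q [-0.07  0.66  1.58  0.    0.91 -1.35] F [ 0.5 -0.1 -0.2] M [-0.02 -0.03  0.01] op 0.027 t 3.8
shift [-111.6    1.9   -0.7] turn 1.2
```

View pics/g3.png

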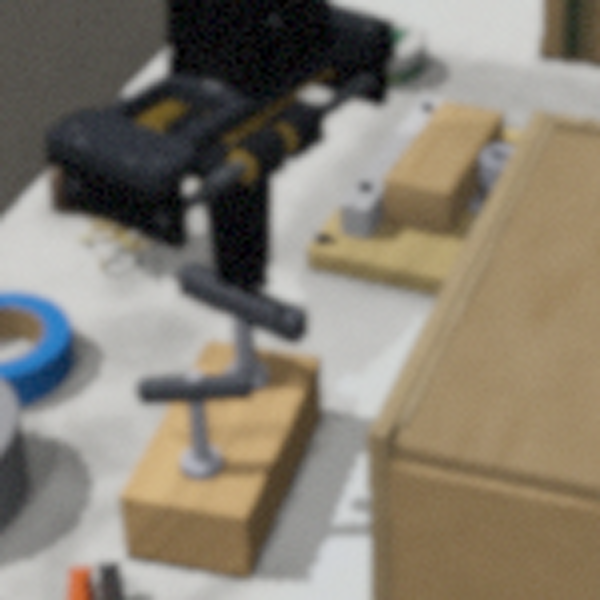

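```bash
python3 - <<'E'
from h import *
c,_=snap("scene"); s,R,p=st()
e=s["eef_pos"]
for X in (e+R[:,0]*11,e,e-R[:,0]*8,e-R[:,0]*67,[656.5,21.3,48],[656.5,21.3,102],[656.5,21.3,42]): u,v=proj(c,X);print(np.round(X),round(u,1),round(v,1),"crop",round((u-220)*4),round((v-140)*4))
E
```

```text
[658.  22.  77.] 281.4 220.9 crop 246 324
[658.  22.  88.] 281.1 216.5 crop 244 306
[658.  22.  96.] 280.9 213.3 crop 244 293
[658.  22. 155.] 279.4 188.6 crop 237 195
[656.  21.  48.] 282.9 232.1 crop 252 368
[656.  21. 102.] 281.6 211.0 crop 247 284
[656.  21.  42.] 283.1 234.4 crop 252 377
```

```bash
python3 - <<'E'
from h import *
c,_=snap("scene"); s,R,p=st(); print(env.tip_extent, s["opening"])
x,y,z=R.T
b=np.array([656.6,22,82.1])
def P(n,X): u,v=proj(c,X);print(n,np.round(X),"crop",round((u-220)*4),round((v-140)*4))
for sg in(1,-1):
  for k in (24,36):
    for dz in (11,-20): P(f"g2 tip {sg} {k} {dz}",b+dz*x+sg*k*z)
P("bar +end",[696,11,98]);P("bar -end",[620,33,98])
E
```

```text
11.0 0.003486674681836587
g2 tip 1 24 11 [663.  45.  71.] crop 219 357
g2 tip 1 24 -20 [663.  45. 102.] crop 216 307
g2 tip 1 36 11 [667.  57.  71.] crop 204 369
g2 tip 1 36 -20 [667.  57. 102.] crop 200 319
g2 tip -1 24 11 [650.  -1.  71.] crop 277 311
g2 tip -1 24 -20 [650.  -1. 102.] crop 275 262
g2 tip -1 36 11 [647. -13.  71.] crop 291 300
g2 tip -1 36 -20 [647. -13. 102.] crop 289 252
bar +end [696  11  98] crop 184 266
bar -end [620  33  98] crop 306 316
```

The fingers shut just above the bar (opening about 0). The key has not moved, and the tips appear about 25 mm higher in the picture than the reported pose predicts. I'll raise the tool and measure the tip height against the light bench.

>>> apply_moves --pt "1 -25 0 0 0" --pt "1 -25 0 0 0" --pt "1 -10 0 0 0" --pt "1 0 0 0 0" --pt "1 0 0 0 0"

```text
t: 4.4
eef_pos: [657.6, 22.1, 147.5]
tcp_rot: [1.705, 1.57, 2.992]
ft_force: [0.1, -0.3, -1.5]
opening: 0.002
```

```bash
python3 - <<'E'
from h import *
c,si=snap("scene"); to(658,22,85,73.8); s,R,p=st()
g=si.max(2)
for r in range(170,216,2): 
    k=np.where(g[r,255:310]<75)[0]+255; print(r,(k.min(),k.max(),len(k)) if len(k) else None)
e=s["eef_pos"]
for d in(11,0,-8,-19): print(d,np.round(proj(c,e+R[:,0]*d),1))
cv2.imwrite("pics/g4.png",cv2.resize(si[90:240,220:370],(600,600),interpolation=cv2.INTER_CUBIC))
E
```

```text
pos [657.5  22.2 147.1] psi 73.7 q [-0.07  0.59  1.53  0.    1.02 -1.35] F [ 0.9 -0.5 -1.5] M [ 0.03 -0.03  0.01] op 0.007 t 4.45
shift [62.1 -0.6  0. ] turn -0.1
170 (np.int64(257), np.int64(285), 21)
172 (np.int64(260), np.int64(285), 18)
174 (np.int64(260), np.int64(285), 17)
176 (np.int64(260), np.int64(285), 17)
178 (np.int64(259), np.int64(284), 17)
180 (np.int64(258), np.int64(284), 16)
182 (np.int64(257), np.int64(284), 16)
184 (np.int64(255), np.int64(283), 15)
186 (np.int64(255), np.int64(283), 9)
188 None
190 None
192 None
194 None
196 None
198 None
200 None
202 None
204 None
206 None
208 None
210 None
212 (np.int64(267), np.int64(270), 4)
214 (np.int64(271), np.int64(274), 4)
11 [280.1 197. ]
0 [279.8 192.3]
-8 [279.6 188.8]
-19 [279.3 184. ]
```

View pics/g4.png

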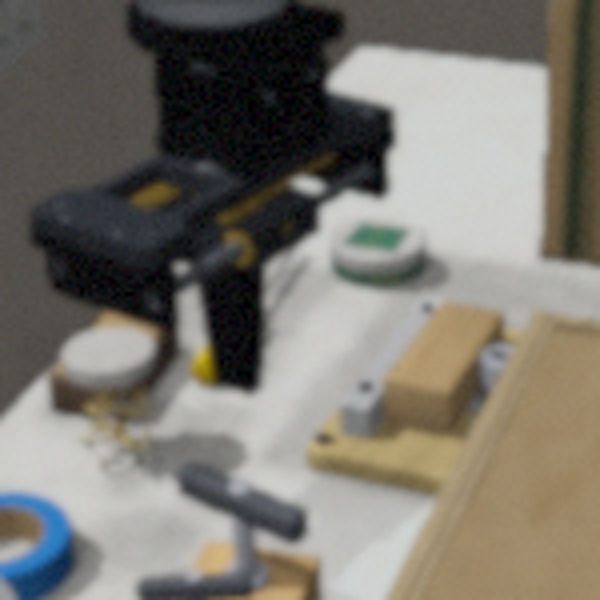

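The closed tips end at row ~187 (crop (235,388)), but the reported pose predicts row 197, so they sit about 25 mm higher than reported. Even if that were wrong, descending to a reported z of 60 is safe: tips above the stand, body above the bar. I'll reopen and go deeper.

>>> apply_moves --pt "0.5 0 0 0 0" --pt "0.5 0 0 0 0" --pt "0.5 0 0 0 0" --pt "0.5 22 0 0 0" --pt "0.5 22 0 0 0" --pt "0.5 22 0 0 0" --pt "0.5 12 0 0 0" --pt "0.5 9 0 0 0" --pt "0.5 0 0 0 0" --pt "0.5 0 0 0 0"

```text
t: 5.45
eef_pos: [658.4, 22.1, 61.9]
tcp_rot: [-1.231, 1.57, 0.056]
ft_force: [-0.0, -0.1, 0.1]
opening: 0.502
```

>>> apply_moves --pt "1 0 0 0 0" --pt "1 0 0 0 0" --pt "1 0 0 0 0" --pt "1 0 0 0 0" --pt "1 0 0 0 0" --pt "1 0 0 0 0"

```text
t: 6.05
eef_pos: [658.1, 22.2, 61.4]
tcp_rot: [-0.674, 1.571, 0.613]
ft_force: [-0.0, 0.6, 0.3]
opening: 0.141
```

```bash
python3 - <<'E'
from h import *
to(658,22,200,72.5)
c,si=snap("scene")
cv2.imwrite("pics/g5.png",cv2.resize(si[140:290,220:370],(600,600),interpolation=cv2.INTER_CUBIC))
E
```

```text
pos [658.1  22.2  61.4] psi 73.7 q [-0.07  0.69  1.6   0.    0.86 -1.35] F [-0.   0.6  0.3] M [ 0.09  0.03 -0.05] op 0.141 t 6.05
shift [-138.6    0.    -0.2] turn 1.2
```

The opening is now 0.141 (13.4 mm), so the 14 mm bar is gripped. I'll lift straight up slowly.

>>> apply_moves --pt "1 -5 0 0 0" --pt "1 -10 0 0 0" --pt "1 -15 0 0 0" --pt "1 -20 0 0 0" --pt "1 -25 0 0 0" --pt "1 -20 0 0 0" --pt "1 -5 0 0 0" --pt "1 0 0 0 0"

```text
t: 6.9
eef_pos: [658.3, 22.1, 162.6]
tcp_rot: [-1.316, 1.569, -0.029]
ft_force: [0.3, 0.0, -1.4]
opening: 0.148
```

```bash
python3 - <<'E'
from h import *
to(586.5,-228,130,72.5)
c,si=snap("scene"); s,R,p=st(); e=s["eef_pos"]
print("pred tip", np.round(proj(c,e+R[:,0]*37.4),1),"pred bar mid",np.round(proj(c,e+R[:,0]*-31.6),1))
t,_=snap("top")
top=cv2.resize(si[120:270,220:370],(600,600),interpolation=cv2.INTER_CUBIC)
cv2.imwrite("pics/g6.png",top)
E
```

```text
pos [658.3  22.1 162.6] psi 73.7 q [-0.07  0.57  1.51  0.    1.05 -1.35] F [ 0.3  0.  -1.4] M [-0.02 -0.03  0.01] op 0.148 t 6.9
shift [  32.4   -1.1 -260.3] turn 1.2
pred tip [280.3 202. ] pred bar mid [278.4 171.8]
```

View pics/g6.png

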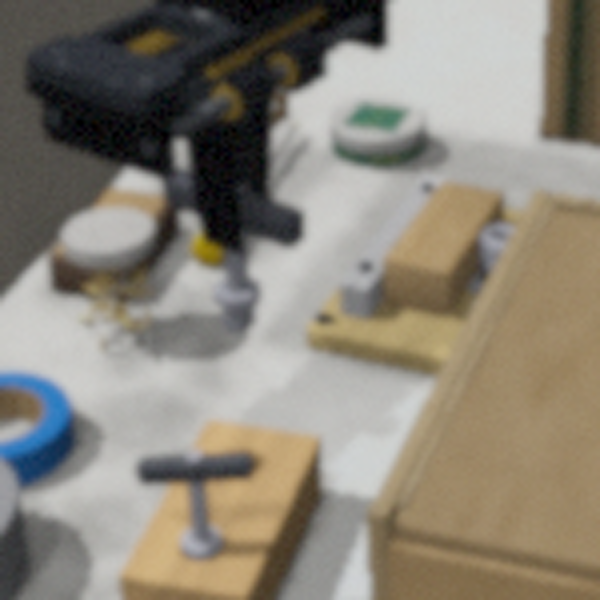

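The key hangs upright with its tip at crop (236,328), close to the prediction. Moving over the clamp with the tip about 25 mm above it.

>>> apply_moves --pt "1 0 0 -20 0" --pt "1 0 0 -38 0" --pt "1 0 0 -42 0" --pt "1 0 0 -42 0" --pt "1 0 0 -42 0" --pt "1 0 -1 -38 1.2" --pt "1 15 0 -25 0" --pt "1 20 0 -13 0" --pt "1 12 0 0 0" --pt "1 0 0 0 0"

```text
t: 8.0
eef_pos: [584.5, -226.8, 111.9]
tcp_rot: [1.338, 1.567, 2.604]
ft_force: [-0.1, 0.0, -2.3]
opening: 0.147
```

>>> apply_moves --pt "1 0 0 0 0" --pt "1 0 0 0 0"

```text
t: 8.2
eef_pos: [586.1, -226.7, 115.0]
tcp_rot: [-1.591, 1.57, -0.324]
ft_force: [-0.0, -0.1, -0.5]
opening: 0.147
```

```bash
python3 - <<'E'
from h import *
to(586.5,-228,115,72.5)
c,si=snap("scene"); t,ti=snap("top"); s,R,p=st(); e=s["eef_pos"]
T=e+R[:,0]*37.4
u,v=proj(c,T); U,V=proj(c,[586.5,-228,52]);print("pred tip",u,v,"pred socket",U,V)
r0,c0=int(V)-38,int(U)-35
a=cv2.resize(si[r0:r0+60,c0:c0+70],(700,600),interpolation=cv2.INTER_CUBIC); print(r0,c0)
cv2.imwrite("pics/g7.png",a)
E
```

```text
pos [ 586.1 -226.7  115. ] psi 72.6 q [-0.47  0.59  1.64  0.    0.92 -1.74] F [-0.  -0.1 -0.5] M [ 0.   -0.01  0.01] op 0.147 t 8.2
shift [-0.  -0.8 -1.1] turn 0.1
pred tip 345.9314715136079 169.60754082943706 pred socket 345.51094770389756 178.29348286328485
140 310
```

View pics/g7.png

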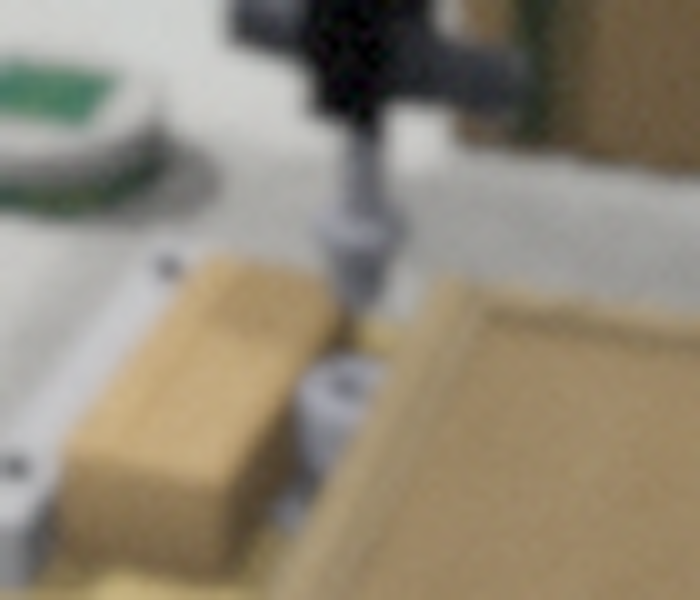

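The socket centre shows at crop (347,382) and the key tip at (357,305) directly above it. The image suggests about 1 mm correction toward +x, so I correct and approach the mouth.

>>> apply_moves --pt "1 5 -1.5 -0.9 0" --pt "1 8 0 0 0" --pt "1 6 0 0 0" --pt "1 2 0 0 0" --pt "1 0 0 0 0" --pt "1 0 0 0 0"

```text
t: 8.9
eef_pos: [586.7, -228.9, 93.3]
tcp_rot: [-0.508, 1.571, 0.758]
ft_force: [0.6, 0.6, -0.8]
opening: 0.149
```

>>> apply_moves --pt "1 1 0 0 0" --pt "1 1 0 0 0" --pt "1 1 0 0 0" --pt "1 1 0 0 0" --pt "1 0 0 0 0"

```text
t: 9.4
eef_pos: [586.6, -228.8, 89.1]
tcp_rot: [0.934, 1.571, 2.2]
ft_force: [-0.0, -0.3, -0.8]
opening: 0.147
```

```bash
python3 -c "
from h import *
to(587.3,-228,89.4,72.5)"
```

```text
pos [ 586.6 -228.8   89.1] psi 72.5 q [-0.48  0.62  1.66  0.    0.87 -1.74] F [-0.  -0.3 -0.8] M [0.02 0.02 0.02] op 0.147 t 9.4
shift [-0.3 -0.5  1. ] turn 0.0
```

>>> apply_moves --pt "1 1 -0.3 0.5 0" --pt "1 1 0 0 0" --pt "1 0 0 0 0"

```text
t: 9.7
eef_pos: [587.0, -228.4, 87.1]
tcp_rot: [0.971, 1.571, 2.237]
ft_force: [0.2, -0.1, -1.5]
opening: 0.146
```

>>> apply_moves --pt "1 1 0 0 0" --pt "1 1 0 0 0" --pt "1 0 0 0 0"

```text
t: 10.0
eef_pos: [587.0, -228.4, 85.1]
tcp_rot: [1.181, 1.57, 2.447]
ft_force: [0.0, -0.7, -1.7]
opening: 0.148
```

>>> apply_moves --pt "1 1 0 0 0" --pt "1 1 0 0 0" --pt "1 0 0 0 0"

```text
t: 10.3
eef_pos: [587.0, -228.4, 83.1]
tcp_rot: [1.175, 1.57, 2.441]
ft_force: [-1.4, 0.0, -1.7]
opening: 0.149
```

>>> apply_moves --pt "1 1 0 0 0" --pt "1 1 0 0 0" --pt "1 0 0 0 0"

```text
t: 10.6
eef_pos: [587.0, -228.4, 81.1]
tcp_rot: [1.054, 1.571, 2.321]
ft_force: [-1.3, 0.1, -1.8]
opening: 0.142
```

>>> apply_moves --pt "1 1 0 0 0" --pt "1 1 0 0 0" --pt "1 0 0 0 0"

```text
t: 10.9
eef_pos: [587.0, -228.4, 79.1]
tcp_rot: [1.062, 1.571, 2.328]
ft_force: [-1.7, 0.7, -1.7]
opening: 0.146
```

```bash
python3 -c "
from h import *
to(587.3,-228,71.4,72.5)"
```

```text
pos [ 587.  -228.4   79.1] psi 72.5 q [-0.48  0.63  1.66  0.    0.85 -1.74] F [-1.7  0.7 -1.7] M [ 0.03  0.23 -0.04] op 0.146 t 10.9
shift [ 7.7 -0.2  0.5] turn 0.0
```

The tip is 10 mm inside with only light side forces. Continuing to the collar.

>>> apply_moves --pt "1 1 0.3 0 0" --pt "1 1 0 0 0" --pt "1 1 0 0 0" --pt "1 1 0 0 0" --pt "1 1 0 0 0" --pt "1 1 0 0 0" --pt "1 0 0 0 0"

```text
t: 11.6
eef_pos: [586.8, -228.3, 73.2]
tcp_rot: [0.187, 1.571, 1.453]
ft_force: [-0.3, -1.0, -1.0]
opening: 0.141
```

>>> apply_moves --pt "1 0.8 0 0 0" --pt "1 0.7 0 0 0" --pt "1 0 0 0 0"

```text
t: 11.9
eef_pos: [586.8, -228.4, 71.7]
tcp_rot: [-0.546, 1.571, 0.72]
ft_force: [-1.1, -0.4, -1.7]
opening: 0.147
```

>>> apply_moves --pt "1 0.5 0 0 0" --pt "1 0 0 0 0" --pt "1 0 0 0 0"

```text
t: 12.2
eef_pos: [586.8, -228.4, 71.4]
tcp_rot: [-1.388, 1.571, -0.121]
ft_force: [-0.2, -0.3, 0.5]
opening: 0.148
```

```bash
python3 -c "
from h import *
to(587.3,-228,71.4,72.5)"
```

```text
pos [ 586.8 -228.4   71.4] psi 72.5 q [-0.48  0.64  1.67  0.    0.83 -1.74] F [-0.2 -0.3  0.5] M [-0.02  0.06 -0.01] op 0.148 t 12.2
shift [ 0.  -0.3  0.5] turn 0.0
```

The collar seated at reported z 71.4, exactly as expected (Fz rose). Now I turn clockwise and watch the vertical moment.

>>> apply_moves --pt "1 0 0 0 2" --pt "1 0 0 0 2" --pt "1 0 0 0 2" --pt "1 0 0 0 2" --pt "1 0 0 0 2" --pt "1 0 0 0 2" --pt "1 0 0 0 2" --pt "1 0 0 0 2" --pt "1 0 0 0 0"

```text
t: 13.1
eef_pos: [586.4, -228.4, 71.4]
tcp_rot: [2.091, 1.57, 3.078]
ft_force: [-3.6, -0.2, 2.2]
opening: 0.144
```

```bash
python3 -c "
from h import *
to(586.8,-228.4,71.4,72.5)"
```

```text
pos [ 586.4 -228.4   71.4] psi 56.5 q [-0.48  0.64  1.67 -0.    0.83 -1.46] F [-3.6 -0.2  2.2] M [-0.28  0.63 -0.  ] op 0.144 t 13.1
shift [-0.  -0.3  0.2] turn -16.0
```

>>> apply_moves --pt "1 0 0 0 2" --pt "1 0 0 0 2" --pt "1 0 0 0 0"

```text
t: 13.4
eef_pos: [586.5, -228.4, 71.4]
tcp_rot: [2.093, 1.57, 3.01]
ft_force: [-3.6, -0.8, 2.8]
opening: 0.146
```

```bash
python3 -c "
from h import *
to(586.8,-228.4,71.4,72.5)"
```

```text
pos [ 586.5 -228.4   71.4] psi 52.6 q [-0.48  0.64  1.67 -0.    0.83 -1.39] F [-3.6 -0.8  2.8] M [-0.3   0.74  0.01] op 0.146 t 13.4
shift [-0.  -0.3  0.2] turn -19.9
```

>>> apply_moves --pt "1 0 0.3 -0.2 2" --pt "1 0 0 0 2" --pt "1 0 0 0 0"

```text
t: 13.7
eef_pos: [586.3, -228.4, 71.4]
tcp_rot: [2.694, 1.571, -2.741]
ft_force: [-2.6, -0.7, 1.3]
opening: 0.144
```

```bash
python3 - <<'E'
from h import *
to(586.8,-228.4,71.4,72.5)
c,si=snap("scene")
cv2.imwrite("pics/t1.png",cv2.resize(si[140:200,310:380],(700,600),interpolation=cv2.INTER_CUBIC))
E
```

```text
pos [ 586.3 -228.4   71.4] psi 48.6 q [-0.48  0.64  1.67 -0.    0.83 -1.32] F [-2.6 -0.7  1.3] M [-0.29  0.56  0.05] op 0.144 t 13.7
shift [-0.  -0.3  0.3] turn -23.9
```

View pics/t1.png

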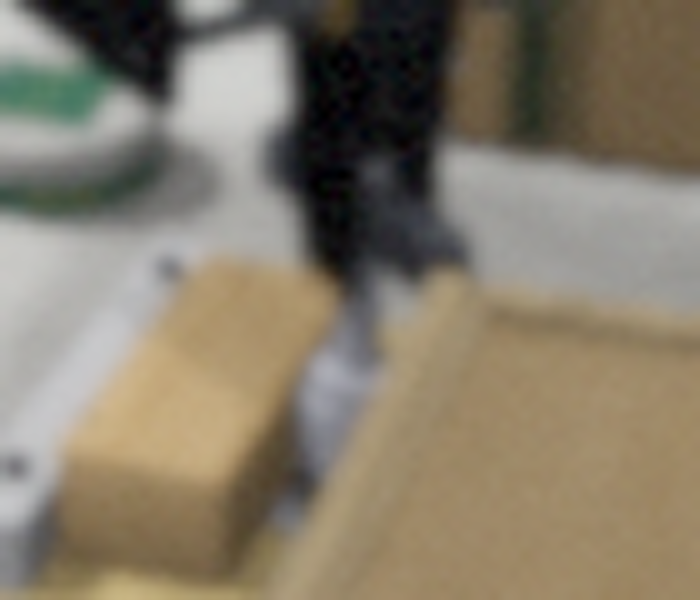

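The collar sits on the boss at crop (345,370). Mz is now about 0.05, which is the free turning torque. Continuing in small steps.

>>> apply_moves --pt "1 0 0.2 -0.1 2" --pt "1 0 0 0 2" --pt "1 0 0 0 1" --pt "1 0 0 0 0"

```text
t: 14.15
eef_pos: [586.3, -228.3, 71.3]
tcp_rot: [-0.852, 1.571, -0.091]
ft_force: [-1.4, -0.4, 0.6]
opening: 0.145
```

```bash
python3 -c "
from h import *
to(586.8,-228.4,71.4,72.5)"
```

```text
pos [ 586.3 -228.3   71.3] psi 43.6 q [-0.48  0.64  1.67  0.    0.83 -1.24] F [-1.4 -0.4  0.6] M [-0.31  0.38  0.04] op 0.145 t 14.15
shift [-0.1 -0.4  0.3] turn -28.9
```

>>> apply_moves --pt "1 0 0 0 2" --pt "1 0 0 0 2" --pt "1 0 0 0 1" --pt "1 0 0 0 0"

```text
t: 14.55
eef_pos: [586.3, -228.3, 71.3]
tcp_rot: [-0.554, 1.571, 0.119]
ft_force: [0.2, -0.9, 1.1]
opening: 0.143
```

```bash
python3 -c "
from h import *
to(586.8,-228.4,71.4,72.5)"
```

```text
pos [ 586.3 -228.3   71.3] psi 38.6 q [-0.48  0.64  1.67  0.    0.83 -1.15] F [ 0.2 -0.9  1.1] M [-0.27  0.31  0.01] op 0.143 t 14.55
shift [-0.1 -0.4  0.3] turn -33.9
```

>>> apply_moves --pt "1 0 0 0 2" --pt "1 0 0 0 2" --pt "1 0 0 0 1" --pt "1 0 0 0 0"

```text
t: 14.95
eef_pos: [586.3, -228.3, 71.4]
tcp_rot: [-0.541, 1.57, 0.045]
ft_force: [-1.3, -0.6, 1.1]
opening: 0.144
```

```bash
python3 -c "
from h import *
to(586.8,-228.4,71.4,72.5)"
```

```text
pos [ 586.3 -228.3   71.4] psi 33.6 q [-0.48  0.64  1.67  0.    0.83 -1.06] F [-1.3 -0.6  1.1] M [-0.24  0.24  0.08] op 0.144 t 14.95
shift [-0.  -0.4  0.3] turn -38.9
```

>>> apply_moves --pt "1 0 0 0 2" --pt "1 0 0 0 2" --pt "1 0 0 0 1" --pt "1 0 0 0 0"

```text
t: 15.35
eef_pos: [586.3, -228.2, 71.4]
tcp_rot: [-0.259, 1.571, 0.24]
ft_force: [-0.1, 0.1, 1.8]
opening: 0.143
```

```bash
python3 -c "
from h import *
to(586.8,-228.4,71.4,72.5)"
```

```text
pos [ 586.3 -228.2   71.4] psi 28.6 q [-0.48  0.64  1.67  0.    0.83 -0.98] F [-0.1  0.1  1.8] M [-0.12  0.16  0.05] op 0.143 t 15.35
shift [-0.  -0.4  0.4] turn -43.9
```

>>> apply_moves --pt "1 0 0 0 2" --pt "1 0 0 0 2" --pt "1 0 0 0 1" --pt "1 0 0 0 0"

```text
t: 15.75
eef_pos: [586.3, -228.2, 71.4]
tcp_rot: [-0.25, 1.57, 0.162]
ft_force: [0.2, 0.1, 3.0]
opening: 0.145
```

```bash
python3 -c "
from h import *
to(586.8,-228.4,71.4,72.5)"
```

```text
pos [ 586.3 -228.2   71.4] psi 23.6 q [-0.48  0.64  1.67  0.    0.83 -0.89] F [0.2 0.1 3. ] M [-0.09  0.07  0.05] op 0.145 t 15.75
shift [-0.  -0.3  0.4] turn -48.9
```

>>> apply_moves --pt "1 0 0 0 2" --pt "1 0 0 0 2" --pt "1 0 0 0 1" --pt "1 0 0 0 0"

```text
t: 16.15
eef_pos: [586.3, -228.2, 71.4]
tcp_rot: [-0.086, 1.57, 0.238]
ft_force: [-0.6, 0.3, 2.8]
opening: 0.148
```

```bash
python3 -c "
from h import *
to(586.8,-228.4,71.4,72.5)"
```

```text
pos [ 586.3 -228.2   71.4] psi 18.6 q [-0.48  0.64  1.67  0.    0.83 -0.8 ] F [-0.6  0.3  2.8] M [ 0.08 -0.09  0.11] op 0.148 t 16.15
shift [-0.  -0.3  0.4] turn -53.9
```

>>> apply_moves --pt "1 0 0 0 1.5" --pt "1 0 0 0 1.5" --pt "1 0 0 0 0"

```text
t: 16.45
eef_pos: [586.3, -228.3, 71.4]
tcp_rot: [-0.049, 1.57, 0.221]
ft_force: [0.7, 0.3, 2.4]
opening: 0.144
```

```bash
python3 -c "
from h import *
to(586.8,-228.4,71.4,72.5)"
```

```text
pos [ 586.3 -228.3   71.4] psi 15.5 q [-0.48  0.64  1.67  0.    0.83 -0.75] F [0.7 0.3 2.4] M [ 0.14 -0.13  0.05] op 0.144 t 16.45
shift [-0.  -0.3  0.4] turn -57.0
```

>>> apply_moves --pt "1 0 0 0 2" --pt "1 0 0 0 2" --pt "1 0 0 0 0"

```text
t: 16.75
eef_pos: [586.3, -228.3, 71.3]
tcp_rot: [0.002, 1.57, 0.203]
ft_force: [0.9, 0.4, 3.0]
opening: 0.143
```

```bash
python3 -c "
from h import *
to(586.8,-228.4,71.4,72.5)"
```

```text
pos [ 586.3 -228.3   71.3] psi 11.5 q [-0.48  0.64  1.67  0.    0.83 -0.68] F [0.9 0.4 3. ] M [ 0.18 -0.15  0.06] op 0.143 t 16.75
shift [-0.1 -0.2  0.5] turn -61.0
```

>>> apply_moves --pt "1 0 0 0 2" --pt "1 0 0 0 2" --pt "1 0 0 0 0"

```text
t: 17.05
eef_pos: [586.3, -228.2, 71.4]
tcp_rot: [0.082, 1.571, 0.214]
ft_force: [1.9, 1.1, 3.4]
opening: 0.143
```

```bash
python3 -c "
from h import *
to(586.8,-228.4,71.4,72.5)"
```

```text
pos [ 586.3 -228.2   71.4] psi 7.6 q [-0.48  0.64  1.67  0.    0.83 -0.61] F [1.9 1.1 3.4] M [ 0.15 -0.17  0.1 ] op 0.143 t 17.05
shift [-0.  -0.2  0.5] turn -64.9
```

>>> apply_moves --pt "1 0 0 0 1.5" --pt "1 0 0 0 1.5" --pt "1 0 0 0 0"

```text
t: 17.35
eef_pos: [586.3, -228.2, 71.4]
tcp_rot: [-0.037, 1.571, 0.042]
ft_force: [1.3, 2.5, 2.0]
opening: 0.147
```

```bash
python3 -c "
from h import *
to(586.8,-228.4,71.4,72.5)"
```

```text
pos [ 586.3 -228.2   71.4] psi 4.5 q [-0.48  0.64  1.67  0.    0.83 -0.56] F [1.3 2.5 2. ] M [ 0.28 -0.26  0.18] op 0.147 t 17.35
shift [-0.  -0.2  0.5] turn -68.0
```

The moment is rising (0.18). Finer steps now.

>>> apply_moves --pt "1 0 0 0 1" --pt "1 0 0 0 0.5" --pt "1 0 0 0 0"

```text
t: 17.65
eef_pos: [586.2, -228.2, 71.3]
tcp_rot: [0.484, 1.571, 0.537]
ft_force: [1.0, 2.3, 3.8]
opening: 0.147
```

```bash
python3 -c "
from h import *
to(586.8,-228.4,71.4,72.5)"
```

```text
pos [ 586.2 -228.2   71.3] psi 3.0 q [-0.48  0.64  1.67  0.    0.83 -0.53] F [1.  2.3 3.8] M [ 0.31 -0.24  0.21] op 0.147 t 17.65
shift [-0.1 -0.2  0.5] turn -69.5
```

>>> apply_moves --pt "1 0 0 0 1" --pt "1 0 0 0 1" --pt "1 0 0 0 0"

```text
t: 17.95
eef_pos: [586.2, -228.2, 71.3]
tcp_rot: [0.852, 1.571, 0.869]
ft_force: [2.3, 1.9, 3.6]
opening: 0.144
```

```bash
python3 -c "
from h import *
to(586.8,-228.4,71.4,72.5)"
```

```text
pos [ 586.2 -228.2   71.3] psi 1.0 q [-0.48  0.64  1.67  0.    0.83 -0.49] F [2.3 1.9 3.6] M [ 0.41 -0.28  0.35] op 0.144 t 17.95
shift [-0.1 -0.2  0.6] turn -71.5
```

>>> apply_moves --pt "1 0 0 0 0" --pt "1 0 0 0 0" --pt "1 0 0 0 0"

```text
t: 18.25
eef_pos: [586.2, -228.2, 71.3]
tcp_rot: [0.904, 1.571, 0.922]
ft_force: [1.0, 2.5, 3.7]
opening: 0.146
```

```bash
python3 - <<'E'
from h import *
to(586.8,-228.4,71.4,72.5)
snap("scene"); to(586.8,-228.4,71.4,72.5)
E
```

```text
pos [ 586.2 -228.2   71.3] psi 1.1 q [-0.48  0.64  1.67  0.    0.83 -0.49] F [1.  2.5 3.7] M [ 0.47 -0.26  0.29] op 0.146 t 18.25
shift [-0.1 -0.2  0.6] turn -71.4
pos [ 586.2 -228.2   71.3] psi 1.0 q [-0.48  0.64  1.67  0.    0.83 -0.49] F [2.1 2.6 4.3] M [ 0.5  -0.23  0.33] op 0.145 t 18.3
shift [-0.1 -0.2  0.6] turn -71.5
```

The moment holds at about 0.32 N·m, inside the firm range. I'll unload the key by turning back within its play, then draw it out.

>>> apply_moves --pt "1 0 0 0 -1.5" --pt "1 0 0 0 -1.5" --pt "1 0 0 0 0"

```text
t: 18.6
eef_pos: [586.2, -228.3, 71.3]
tcp_rot: [0.412, 1.571, 0.484]
ft_force: [0.5, 0.7, 4.2]
opening: 0.142
```

```bash
python3 -c "
from h import *
to(586.8,-228.4,71.4,72.5)"
```

```text
pos [ 586.2 -228.3   71.3] psi 4.1 q [-0.48  0.64  1.67  0.    0.83 -0.55] F [0.5 0.7 4.2] M [ 0.4  -0.23  0.04] op 0.142 t 18.6
shift [-0.1 -0.1  0.6] turn -68.4
```

>>> apply_moves --pt "1 -1 0 0 -1" --pt "1 -3 0 0 0" --pt "1 -4 0 0 0" --pt "1 -4 0 0 0" --pt "1 -4 0 0 0" --pt "1 -4 0 0 0" --pt "1 0 0 0 0"

```text
t: 19.3
eef_pos: [586.2, -228.5, 92.2]
tcp_rot: [-0.724, 1.57, -0.636]
ft_force: [-0.9, -1.2, -1.1]
opening: 0.145
```

```bash
python3 -c "
from h import *
to(586.8,-228.4,150,72.5)"
```

```text
pos [ 586.2 -228.5   92.2] psi 5.0 q [-0.48  0.61  1.65 -0.    0.87 -0.56] F [-0.9 -1.2 -1.1] M [-0.11  0.04  0.04] op 0.145 t 19.3
shift [-57.8  -0.    0.6] turn -67.5
```

The key is out and free. Raising and turning back.

>>> apply_moves --pt "1 -20 0 0 0" --pt "1 -25 0 0 -7" --pt "1 -20 0 0 -8" --pt "1 -5 0 0 -8" --pt "1 0 0 0 -8" --pt "1 0 0 0 -8" --pt "1 0 0 0 -8" --pt "1 0 0 0 -8" --pt "1 0 0 0 -8" --pt "1 0 0 0 -5.7"

```text
t: 20.3
eef_pos: [585.9, -228.3, 161.3]
tcp_rot: [1.657, 1.57, 2.95]
ft_force: [-0.4, 0.2, -1.8]
opening: 0.145
```

>>> apply_moves --pt "1 0 0 0 0"

```text
t: 20.4
eef_pos: [586.0, -228.3, 161.4]
tcp_rot: [1.545, 1.571, 2.833]
ft_force: [0.2, 0.3, -0.9]
opening: 0.146
```

```bash
python3 - <<'E'
from h import *
to(658.1,22.2,160,73.7)
t,ti=snap("top")
E
```

```text
pos [ 586.  -228.3  161.4] psi 73.8 q [-0.48  0.54  1.59 -0.    1.01 -1.76] F [ 0.2  0.3 -0.9] M [ 0.04 -0.07 -0.05] op 0.146 t 20.4
shift [  1.4   0.5 260.6] turn 0.1
```

>>> apply_moves --pt "1 0 0 20 0" --pt "1 0 0.5 35 0" --pt "1 0 0 40 0" --pt "1 0 0 40 0" --pt "1 0 0 40 0" --pt "1 0 0 40 0" --pt "1 0 0 30 0" --pt "1 0 0 15.6 0" --pt "1 0 0 0 0" --pt "1 0 0 0 0"

```text
t: 21.45
eef_pos: [658.4, 21.3, 161.2]
tcp_rot: [2.49, 1.57, -2.507]
ft_force: [0.5, -1.3, -1.4]
opening: 0.143
```

```bash
python3 - <<'E'
from h import *
to(658.1,22.2,85,73.7)
E
```

```text
pos [658.4  21.3 161.2] psi 73.7 q [-0.07  0.58  1.51 -0.    1.05 -1.35] F [ 0.5 -1.3 -1.4] M [ 0.01  0.01 -0.  ] op 0.143 t 21.45
shift [76.2  0.6  0.8] turn -0.0
```

>>> apply_moves --pt "1 10 0.5 0.6 0" --pt "1 20 0 0 0" --pt "1 22 0 0 0" --pt "1 16 0 0 0" --pt "1 8 0 0 0" --pt "1 0 0 0 0" --pt "1 0 0 0 0"

```text
t: 22.15
eef_pos: [658.6, 22.3, 85.8]
tcp_rot: [-1.249, 1.57, 0.037]
ft_force: [0.0, -0.3, -2.0]
opening: 0.147
```

>>> apply_moves --pt "1 1.5 0 0 0" --pt "1 1.5 0 0 0" --pt "1 1.5 0 0 0" --pt "1 1.5 0 0 0" --pt "1 0 0 0 0"

```text
t: 22.65
eef_pos: [658.3, 22.8, 79.2]
tcp_rot: [1.396, 1.571, 2.683]
ft_force: [0.4, -0.3, -1.0]
opening: 0.145
```

```bash
python3 - <<'E'
from h import *
to(658.1,22.2,61.4,73.7)
E
```

```text
pos [658.3  22.8  79.2] psi 73.7 q [-0.07  0.67  1.58  0.    0.89 -1.35] F [ 0.4 -0.3 -1. ] M [ 0.04  0.02 -0.02] op 0.145 t 22.65
shift [17.8 -0.  -0.7] turn 0.0
```

>>> apply_moves --pt "1 1.5 0 -0.6 0" --pt "1 1.5 0 0 0" --pt "1 1.5 0 0 0" --pt "1 1.5 0 0 0" --pt "1 0 0 0 0"

```text
t: 23.15
eef_pos: [658.1, 22.2, 73.1]
tcp_rot: [1.641, 1.57, 2.928]
ft_force: [-0.1, -1.1, -1.3]
opening: 0.145
```

```bash
python3 - <<'E'
from h import *
to(658.1,22.2,61.4,73.7)
E
```

```text
pos [658.1  22.2  73.1] psi 73.7 q [-0.07  0.67  1.59  0.    0.88 -1.35] F [-0.1 -1.1 -1.3] M [ 0.02 -0.03 -0.03] op 0.145 t 23.15
shift [11.7 -0.   0. ] turn 0.0
```

The tip is 6 mm into the hole with no contact. Continuing down until it seats.

>>> apply_moves --pt "1 2 0 0 0" --pt "1 2 0 0 0" --pt "1 2 0 0 0" --pt "1 2 0 0 0" --pt "1 2 0 0 0" --pt "1 0.7 0 0 0" --pt "1 0 0 0 0"

```text
t: 23.85
eef_pos: [658.1, 22.2, 62.5]
tcp_rot: [1.447, 1.571, 2.734]
ft_force: [-0.0, -0.4, -0.9]
opening: 0.145
```

>>> apply_moves --pt "1 0.5 0 0 0" --pt "1 0.5 0 0 0" --pt "1 0 0 0 0"

```text
t: 24.15
eef_pos: [658.2, 22.2, 61.6]
tcp_rot: [0.057, 1.571, 1.344]
ft_force: [-0.6, 0.9, -1.2]
opening: 0.143
```

```bash
python3 - <<'E'
from h import *
to(658.1,22.2,61.4,73.7)
E
```

```text
pos [658.2  22.2  61.6] psi 73.7 q [-0.07  0.69  1.6   0.    0.86 -1.35] F [-0.6  0.9 -1.2] M [-0.   -0.   -0.01] op 0.143 t 24.15
shift [ 0.2  0.1 -0. ] turn 0.0
```

Near the seat. I lower a last bit, open gently, then retreat.

>>> apply_moves --pt "1 0.4 0 0 0" --pt "1 0 0 0 0" --pt "0.8 0 0 0 0" --pt "0.6 0 0 0 0" --pt "0.5 0 0 0 0" --pt "0.5 0 0 0 0" --pt "0.5 0 0 0 0"

```text
t: 24.85
eef_pos: [658.2, 22.2, 61.2]
tcp_rot: [0.834, 1.571, 2.121]
ft_force: [-0.7, 0.1, -0.1]
opening: 0.467
```

>>> apply_moves --pt "0.5 -10 0 0 0" --pt "0.5 -20 0 0 0" --pt "0.5 -35 0 0 0" --pt "0.5 -45 0 0 0" --pt "0.5 -45 0 0 0" --pt "0.5 -45 0 0 0" --pt "0.5 0 45 0 0" --pt "0.5 0 45 0 0" --pt "0.5 0 40 0 0" --pt "0.5 0 0 0 0"

```text
t: 25.85
eef_pos: [529.6, 59.7, 262.8]
tcp_rot: [-0.369, 1.57, 0.919]
ft_force: [0.8, 0.4, 0.7]
opening: 0.503
```

```bash
python3 - <<'E'
from h import *
to(658.1,22.2,61.4,73.7)
c,si=snap("scene"); t,ti=snap("top")
e=np.zeros((400,800,3),np.uint8)
e[:,:400]=cv2.resize(si[150:270,250:370],(400,400),interpolation=cv2.INTER_CUBIC)
e[:,400:]=cv2.resize(ti[130:230,195:415],(400,182),interpolation=cv2.INTER_CUBIC).repeat(1,0)[:182].copy() if False else cv2.copyMakeBorder(cv2.resize(ti[130:230,195:415],(400,182),interpolation=cv2.INTER_CUBIC),0,218,0,0,cv2.BORDER_CONSTANT)
e[190:390,410:790]=cv2.resize(si[150:200,290:385],(380,200),interpolation=cv2.INTER_CUBIC)
cv2.imwrite("pics/end.png",e)
# where collar/stem/bar of large key appear
for X in ([656.5,21.3,48],[656.5,21.3,102]): print(np.round(proj(c,X),1))
E
```

```text
pos [529.6  59.7 262.8] psi 73.8 q [-0.01  0.3   1.7   0.    1.15 -1.3 ] F [0.8 0.4 0.7] M [ 0.02 -0.06  0.07] op 0.503 t 25.85
shift [ 201.4 -133.9   -0.3] turn 0.1
[282.9 232.1]
[281.6 211. ]
```

View pics/end.png

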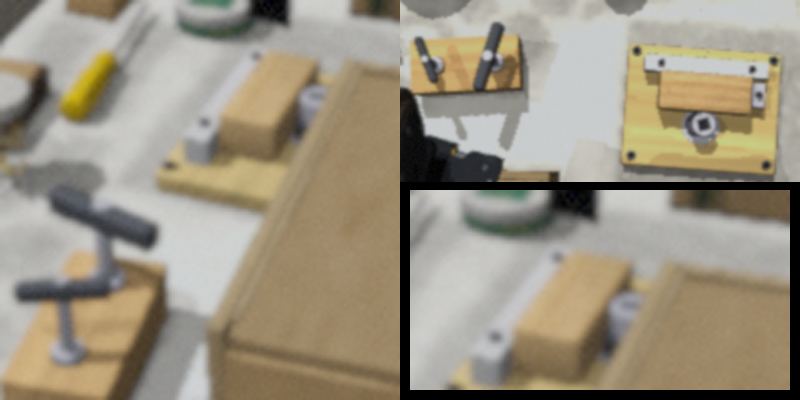

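The picture shows the large key standing upright in its hole, the small key unmoved, the blank tight along the fence with no gap visible, and the socket turned. I'll do one quick numeric check and then hand in.

```bash
python3 - <<'E'
from h import *
a=cv2.imread("pics/top0.png"); t,b=snap("top")
g=lambda i,r:np.float32(cv2.cvtColor(i[r[0]:r[1],r[2]:r[3]],cv2.COLOR_BGR2GRAY))
G=t["t"][2]; 
for n,r in(("keyL",(138,186,228,262)),("keyS",(145,180,196,222)),("blank front edge",(178,196,338,354)),("fence",(158,170,330,398)),("jar",(78,110,298,330)),("tape",(265,300,355,395))):
    print(n,np.round(cv2.phaseCorrelate(g(a,r),g(b,r),cv2.createHanningWindow((r[3]-r[2],r[1]-r[0]),cv2.CV_32F))[0],2),"px (1 px ~ 2.1 mm)")
env.job_done(); print("handed in")
E
```

```text
keyL [0.68 0.29] px (1 px ~ 2.1 mm)
keyS [0.48 0.06] px (1 px ~ 2.1 mm)
blank front edge [-0.29  0.28] px (1 px ~ 2.1 mm)
fence [0.02 0.01] px (1 px ~ 2.1 mm)
jar [0.07 0.02] px (1 px ~ 2.1 mm)
tape [0.11 0.49] px (1 px ~ 2.1 mm)
the job is handed in; nothing more can be done
handed in
```

I handed the job in at about 26 s of the 72 s allowed. The blank is clamped and the large key is back in its hole. No verdict was reported, and I had no direct reading of the force on the fence.

- **First grasp:** It missed. The fingers shut just above the bar because the tips stood about 25 mm higher than the reported pose implied. I measured that in the scene view, went deeper and gripped the bar (opening 0.14, about 13 to 14 mm).
- **Insertion:** The tip went into the socket with under 3 N, and the collar seated at the predicted height.
- **Clamping:** I turned the key about 71° clockwise until the moment held at about 0.32 N·m, inside the firm range. I then eased it back 4° within the play in the socket, drew the key out and stood it back in the stand.
- **Last checks:**
  - The final picture shows the large key upright in its hole, at the same tool height as when I gripped it.
  - No gap is visible between the blank and the fence.
  - The key moved about 1.5 mm against the first picture. The small key, jar and tape measure moved about 1 mm or less, which is within the noise.
- **One check that disagreed:** The image shift at the blank's front edge came out at about 0.6 mm away from the fence, where I expected a move towards it. The turned clamp disc and its shadow lie in that patch, so I trusted the firm moment and the picture instead.

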